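# Feed the vial rack one row with the hand wheel

### The arm

A 6-joint arm with a two-finger parallel gripper is mounted at the origin on the work surface. World frame = base frame: x ahead of the robot, y to its left, z up, the work surface at z = 0. Lengths are in m, angles in rad, forces in N, time in s.
With the tool pointing down it reaches from about 0.375 to 0.9 m from the base axis. Payload 3.1 kg.
Tool frame: the origin (TCP) lies midway between the tips of the shut fingers; the grasp point (between the pads) lies 19 mm behind it; z points along the fingers, y is the line along which they close (so a half turn about z gives the same grasp; the last joint's range is limited). The gripper opens to 87 mm and grips with 3 to 60 N. Pads are 19 mm wide; open, the fingers measure 117 mm over their backs; the gripper's body (75 mm by 190 mm) begins 51 mm behind the grasp point.
Start: joints at [0.925, 0.527, 1.433, -0, 1.181, -0.178], TCP at [0.281, 0.558, 0.223] pointing down, gripper open.
Joint ranges: [-3.08, 3.08], [-0.75, 2.2], [0.22, 2.44], [-1.43, 4.57], [0, 2.65], [-2.85, 2.85]. Speed limits (rad/s): [2.79, 2.79, 3.14, 3.14, 3.14, 3.14].

### API

Orientations are given as a unit quaternion [x, y, z, w].
In Python, from rig import get_obs, cams, job gives the robot as it stands.
- The arm moves only by the tool servo_tool, never from a script. Its argument "moves" is text: rows parted by semicolons, each of 5 numbers parted by spaces: the shift along the tool's x, y, z in m, then the turn about the tool's z in degrees, then the finger opening in m, from 0 to 0.087. In form: dx dy dz spin claw; .... A call has 1 to 10 rows; each row is the pose to reach, as a shift and turn from the pose commanded when the call began, along the tool's axes at that moment; what a row does not reach only later rows make up. A row lasts 1/12 s, in which the tool goes at most 41.7 mm and 7.16 degrees, less where a joint would pass 70% of its speed; a pose out of reach is approached as far as the arm can. A call with a gripper value outside its range is refused whole. The fingers move at their own pace and stop on an object; "grip_force" is the grip in N (left out, the last holds). Time passes only in rows, so rows that repeat a pose let the fingers close. It gives the time, the measured TCP pose, the force, the opening and the grip force at its end, in the units of the state.
- get_obs(): the state, without advancing time (a new reading comes with each control period).
- cams.camera(name): name is "scene" or "top"; returns the picture (480x640x3 uint8, blue, green, red); there is no depth.
- cams.camera_model(name): a dict with "fx", "fy", "cx", "cy" (pixels), "R" (3x3) and "t" (3): a world point X has camera coordinates R X + t. Camera axes: x right, y down, z forward; pixel columns grow to the right and rows downward; lengths in m; the calibration is good to about 2 mm. A picture is of the moment at which its call begins. camera_model takes no time and is no camera call.
- job.hand_in(): hands the job in; it is judged then, once.
The state is a dict: "time": time; "q": joint angles; "joint_velocities": joint speeds; "joint_torque": joint torques, N m; "position": TCP position; "tool_rot": TCP orientation; "ft_force": force on the tool from outside, world axes, zero at the start; "moment": the same for the moment, N m; "grip_width": finger opening in m; "grip_force": force on a finger pad.
Only numpy, scipy, OpenCV 4.12 (cv2) and the standard library are available. Lean on these libraries where they do the work, as an engineer would, in place of code of your own. Each camera call takes 0.05 s, during which the arm holds its last target. There are 200 camera calls.

### The job

Move the vial rack on by one row: push the feeder's hand wheel round by its upright red handle through exactly one full turn, clockwise seen from above, so that the handle comes back to where it started. Push the handle gently with the fingertips without gripping it, do not push on the rack itself, leave everything else on the bench where it stands, and finish clear of the wheel.

Things in the scene. Friction and masses are not known exactly. Their poses are not given: they have to be found in the camera images.
- wheel (a joint): turn of the hand wheel in rad, about a vertical axis; grows clockwise seen from above, one full turn is 6.283. It starts anywhere from 0.3 to 5.0 and can run from a stop at 0 to a stop at 19, so nothing stops it after one turn. Stiff enough to stay where it is left: about 0.18 Nm of friction, i.e. some 3 N at the handle, a little more when moving
- wheel_centre (a point): centre of the aluminium three-spoke hand wheel, on its vertical axis at mid rim height, 90 mm above the bench; the rim is 146 mm across over all and 14 mm thick (top at 97 mm above the bench). The point turns with the wheel
- handle: upright red handle, a round grip 23 mm in diameter and 55 mm tall that spins freely on its own pin; origin at the centre of its underside, 101 mm above the bench (top at 156 mm), 60 mm out from the wheel's axis on a spoke. It is carried round with the wheel
- feeder: the whole feeder, fixed to the bench; origin on the bench under the wheel's axis. Blue gearbox 130 x 130 mm, top 60 mm, under the wheel; white base 150 mm wide, from 80 mm behind the axis (-y) to 370 mm along the feeder's +y, carrying the rail and rack; a white reader bridge across the rail 210 mm along +y, 138 mm high
- rack: grey rack with 3 x 7 capped vials, 84 x 176 mm, top 85 mm above the bench; origin at the centre of its underside. The wheel drives it along the feeder's +y, away from the wheel, 24 mm (one row) per clockwise turn. Not to be pushed directly
- flask: bystander: red culture flask lying flat, 75 x 85 mm, 29 mm tall, with a white cap sticking out along its +y; origin at the centre of its underside
- jar: bystander: amber jar with a blue cap, 50 mm across, 85 mm tall; origin at the centre of its underside
- beaker: bystander: glass beaker, 68 mm across, 85 mm tall; origin at the centre of its underside
- tubestand: bystander: yellow two-ring tube stand, 78 mm across, 79 mm tall; origin at the centre of its underside
- tipbox: bystander: blue pipette-tip box with clear lid, 85 x 120 x 70 mm; origin at the centre of its underside
- spray: bystander: white bottle with a red cap, 72 mm across, 160 mm tall; origin at the centre of its underside

How it is judged:
On the way:
1. the wheel is about half-way round, pushed by its handle (distance of handle from where it was at the start of the episode above 0.1 m and distance of rack from where it was at the start of the episode above 0.006 m and contact force between the fingers and handle above 0.3 N), for 0.1 s.
At the end, for the whole second after the job is handed in: the wheel has gone exactly one turn clockwise: the handle is within 15 mm (about 14 degrees) of where it started and the rack 24 mm (within 3 mm) further on; the wheel is at rest, and the bystanders are within 20 mm of their places (distance of handle from where it was at the start of the episode below 0.015 m and distance of rack from where it was at the start of the episode between 0.021 and 0.027 m and velocity of joint wheel between -0.05 and 0.05 rad/s and distance of each of flask, jar, beaker, tubestand, tipbox, spray from where it was at the start of the episode below 0.02 m); the robot touches nothing.
It fails at once if the handle is gripped or pushed hard (over 20 N) (contact force between the fingers and handle above 20 N).
It fails at once if the rack is pushed directly (contact force between any of the fingers, the arm and rack above 2 N).
It fails at once if a bystander is moved or lifted by more than 20 mm (distance of any of flask, jar, beaker, tubestand, tipbox, spray from where it was at the start of the episode above 0.02 m).
It also fails if it takes over 54 s, if anything falls off the work surface, if the arm or the gripper's body presses on something with over 40 N, if the wrist force passes 120 N, or if a joint passes its speed limit or range.

## Working session

There is one attempt and no reset: what is moved stays moved. The work goes in short steps, Python scripts to look and compute and a tool call to move; the robot and the scene stay as the last step left them, time stands still between calls to the robot, and variables do not carry over. Pictures are saved under pics/ and viewed, at most 10 in all, crops included, and the job is handed in when it is done.

Besides the shell and the picture viewer there is one more tool, called after "Call:" as a command line: name --argument value ..., lists and objects as JSON in quotes. servo_tool: Moves the arm, as the interface text tells. Its arguments: {"type":"object","properties":{"moves":{"type":"string"},"grip_force":{"type":"number"}},"required":["moves"]}

```bash
mkdir -p pics; cat > h.py <<'E'
import numpy as np, cv2
from rig import get_obs, cams, job
def ray(n,u,v,z):
    m=cams.camera_model(n);R=np.array(m["R"]);t=np.array(m["t"])
    d=R.T@np.array([(u-m["cx"])/m["fx"],(v-m["cy"])/m["fy"],1]);c=-R.T@t
    return c+d*(z-c[2])/d[2]
def proj(n,X):
    m=cams.camera_model(n);p=np.array(m["R"])@np.array(X)+np.array(m["t"])
    return m["fx"]*p[0]/p[2]+m["cx"],m["fy"]*p[1]/p[2]+m["cy"]
def red(n):
    im=np.array(cams.camera(n));h=cv2.cvtColor(im,cv2.COLOR_BGR2HSV)
    m=(((h[...,0]<8)|(h[...,0]>172))&(h[...,1]>130)&(h[...,2]>70)).astype(np.uint8)
    k,l,s,c=cv2.connectedComponentsWithStats(m)
    return im,[(*s[i],*c[i].round(1)) for i in range(1,k) if s[i][4]>30],l
E
python3 - <<'E'
from h import *
for n in("scene","top"):
    im,r,_=red(n);cv2.imwrite(f"pics/{n}0.png",im)
    print(n,*[[float(x) for x in q] for q in r],sep="\n")
    m=cams.camera_model(n);print(-np.array(m["R"]).T@np.array(m["t"]))
o=get_obs();print(o["time"],o["position"],o["tool_rot"],o["grip_width"])
E
```

```text
scene
[342.0, 184.0, 50.0, 34.0, 858.0, 364.8, 200.3]
[228.0, 202.0, 9.0, 9.0, 61.0, 231.8, 205.6]
[341.0, 278.0, 19.0, 17.0, 258.0, 349.9, 286.3]
[1.06134464 0.30026362 0.93882043]
top
[254.0, 168.0, 20.0, 20.0, 295.0, 263.5, 177.9]
[414.0, 204.0, 13.0, 15.0, 123.0, 419.9, 210.3]
[292.0, 305.0, 50.0, 47.0, 1721.0, 316.5, 328.3]
[4.94034597e-01 6.02337495e-04 1.04765312e+00]
0.1 [0.28082661 0.55761417 0.22166689] [ 2.31274240e-01  9.72888112e-01 -8.93125055e-04 -3.87242275e-04] 0.08728076950234076
```

View pics/top0.png

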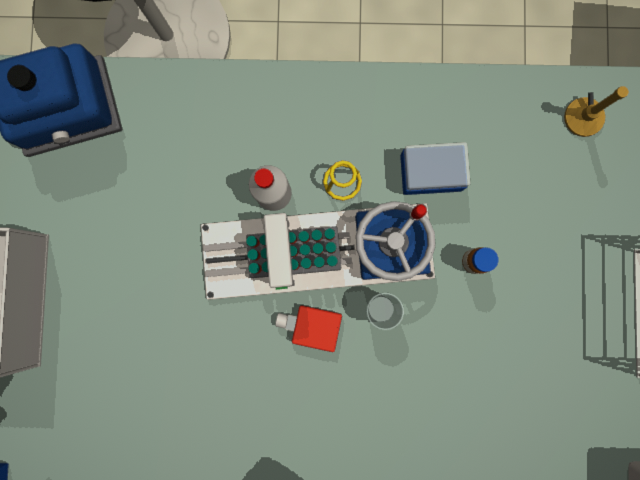

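View pics/scene0.png

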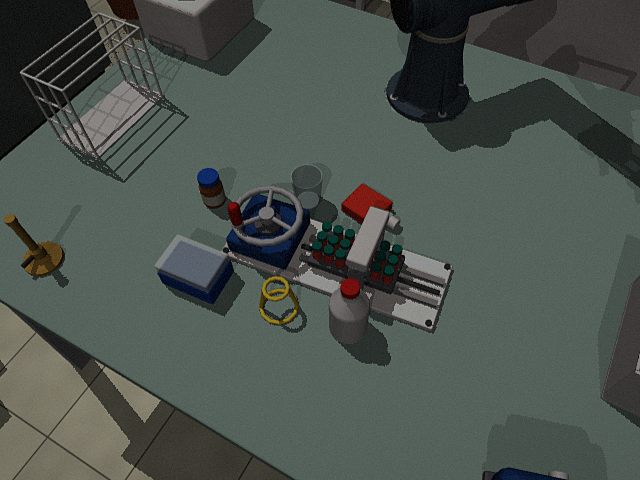

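The top view shows the wheel centred near (395,241), with the handle at about (420,210). Up in the image is +x and left is +y. At TCP heights above 0.12 m, only the spray bottle (264,178) and the bridge (278,250) are tall enough to matter. The scene view agrees, with the handle at (234,214).

```bash
cat >> h.py <<'E'
def wheel():
    im,r,l=red("top")
    g=cv2.medianBlur(cv2.cvtColor(im,cv2.COLOR_BGR2GRAY),3)[180:300,335:455]
    c=cv2.HoughCircles(g,cv2.HOUGH_GRADIENT,1,10,param1=120,param2=15,minRadius=33,maxRadius=44)
    return im,c,r
E
python3 - <<'E'
from h import *
im,c,r=wheel()
for a in c[0][:4]:
    C=ray("top",a[0]+335,a[1]+180,.09); print(a, C.round(4), a[2]*(1.0477-.09)/cams.camera_model("top")["fx"])
C=ray("top",c[0][0][0]+335,c[0][0][1]+180,.09)
h=ray("top",419.9,210.3,.133);d=h-C;print(h.round(4),np.hypot(*d[:2]),np.degrees(np.arctan2(d[1],d[0])))
# two-view handle: scene
_,rs,_=red("scene");print(rs)
for q in rs:
  if q[0]<240: print(ray("scene",q[5],q[6],.133))
print(proj("scene",C))
# feeder direction: bridge axis / base screws (corners at top)
for p in((205,227),(210,295),(431,273)): print(ray("top",*p,.02).round(3))
o=get_obs();print(o["time"],o["q"])
cv2.imwrite("pics/c.png",cv2.resize(im[170:310,325:465],None,fx=4,fy=4,interpolation=cv2.INTER_CUBIC))
E
```

```text
[58.5 60.5 37.9] [ 0.574  -0.1079  0.09  ] 0.06883143
[ 0.6242 -0.1484  0.133 ] 0.06455709910813984 -38.854645399429955
[(np.int32(342), np.int32(184), np.int32(50), np.int32(34), np.int32(857), np.float64(364.9), np.float64(200.3)), (np.int32(228), np.int32(202), np.int32(9), np.int32(9), np.int32(60), np.float64(231.7), np.float64(205.6)), (np.int32(341), np.int32(278), np.int32(19), np.int32(17), np.int32(258), np.float64(349.8), np.float64(286.3))]
[ 0.61052183 -0.16070376  0.133     ]
(np.float64(267.82654072706225), np.float64(216.03308445145944))
[0.599 0.254 0.02 ]
[0.466 0.239 0.02 ]
[ 0.518 -0.189  0.02 ]
0.2 [ 9.25500819e-01  5.28154114e-01  1.43340249e+00  2.09034366e-05
  1.18139989e+00 -1.78488076e-01]
```

View pics/c.png

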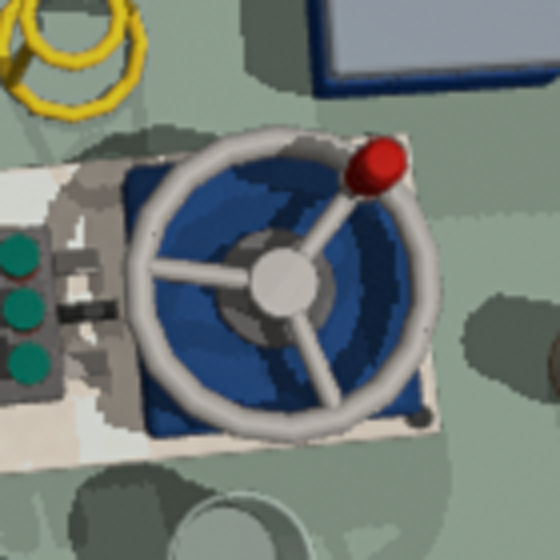

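The rim spans crop x 127..440 and y 127..440, which puts the wheel centre at image (395.6,240.6). The handle top is at crop (385,158), which is image (421,209.2).

```bash
python3 - <<'E'
from h import *
C=ray("top",395.6,240.6,.09);print(C)
for u,v,z in((421,209.2,.156),(419.9,210.3,.14),(416.2,215.5,.101)):
    h=ray("top",u,v,z);d=h-C;print(h,np.hypot(*d[:2]),np.degrees(np.arctan2(d[1],d[0])))
print(proj("scene",C), ray("scene",231.7,205.6,.15))
from scipy.spatial.transform import Rotation as Rr
print(Rr.from_quat(get_obs()["tool_rot"]).as_matrix().round(3))
E
```

```text
[ 0.57385894 -0.11172844  0.09      ]
[ 0.6228853  -0.14651278  0.156     ] 0.06011268207784435 -35.355806329330676
[ 0.6232376  -0.14726645  0.14      ] 0.06083750307144422 -35.7427080614365
[ 0.61919067 -0.14703269  0.101     ] 0.05745742563228488 -37.91137895052487
(np.float64(266.21351490927253), np.float64(215.25158698419537)) [ 0.62003262 -0.15097895  0.15      ]
[[-0.893  0.45  -0.001]
 [ 0.45   0.893 -0.001]
 [ 0.    -0.001 -1.   ]]
```

Call:
servo_tool --moves "-0.635 -0.444 0 -69 0; -0.635 -0.444 0 -69 0; -0.635 -0.444 0 -69 0; -0.635 -0.444 0 -69 0; -0.635 -0.444 0 -69 0; -0.635 -0.444 0 -69 0; -0.635 -0.444 0 -69 0; -0.635 -0.444 0 -69 0; -0.635 -0.444 0 -69 0; -0.635 -0.444 0 -69 0" --grip_force 10

```text
time: 1.03
position: [0.4629, 0.2221, 0.2226]
tool_rot: [-0.333, 0.943, 0.0, -0.0]
ft_force: [1.1, 0.4, 0.1]
grip_width: 0.0282
grip_force: 0.0
```

```bash
cat >> h.py <<'E'
from scipy.spatial.transform import Rotation as Rr
Cx=np.array([.574,-.112])
def pose():
    o=get_obs();M=Rr.from_quat(o["tool_rot"]).as_matrix()
    return np.array([*o["position"],np.degrees(np.arctan2(M[1,0],M[0,0]))])
def rows(p0,ts):
    c,s=np.cos(np.radians(p0[3])),np.sin(np.radians(p0[3]))
    out=[]
    for t in ts:
        d=np.array(t[:3])-p0[:3]
        out.append("%.4f %.4f %.4f %.1f 0"%(c*d[0]+s*d[1],s*d[0]-c*d[1],-d[2],-((t[3]-p0[3]+180)%360-180)))
    print("; ".join(out))
def stick(th,d=.021,z=.125,a0=-36.5):
    a=np.radians(a0-th);psi=222-.858*th;n=np.radians(psi)
    H=Cx+.06*np.array([np.cos(a),np.sin(a)])
    return np.array([*(H-d*np.array([np.cos(n),np.sin(n)])),z,psi])
E
python3 - <<'E'
from h import *
p=pose();o=get_obs();print(p,np.degrees(o["q"]),o["time"],o["grip_width"])
rows(p,[stick(0,.035,.22)])
E
```

```text
[   0.46285686    0.22209364    0.22259199 -141.11102858] [ 1.31435005e+01  2.16548578e+01  9.79372169e+01  5.65856275e-03
  6.04097546e+01 -1.15748265e+02] 1.0333 0.028152722234735646
0.0732 -0.3860 0.0026 -3.1 0
```

Call:
servo_tool --moves "0.073 -0.386 0 -3 0; 0.073 -0.386 0 -3 0; 0.073 -0.386 0 -3 0; 0.073 -0.386 0 -3 0; 0.073 -0.386 0 -3 0; 0.073 -0.386 0 -3 0; 0.073 -0.386 0 -3 0; 0.073 -0.386 0 -3 0; 0.073 -0.386 0 -3 0; 0.073 -0.386 0 -3 0"

```text
time: 1.87
position: [0.6484, -0.1293, 0.2224]
tool_rot: [-0.353, 0.936, -0.002, 0.001]
ft_force: [0.9, 0.5, -1.0]
grip_width: 0.0002
grip_force: 0.0
```

Call:
servo_tool --moves "0 0 0 0 0; 0 0 0 0 0; 0 0 0 0 0"

```text
time: 2.12
position: [0.645, -0.1224, 0.222]
tool_rot: [-0.355, 0.935, 0.001, -0.001]
ft_force: [-0.5, 0.5, 0.2]
grip_width: 0.0004
grip_force: 0.0
```

```bash
python3 - <<'E'
from h import *
p=pose();o=get_obs();print(p,np.degrees(o["q"]),o["time"],o["grip_width"],o["ft_force"])
rows(p,[stick(0,.035,.22),stick(0,.035,.125)])
im,r,_=red("top");print(r);cv2.imwrite("pics/t2.png",im[100:340,260:580].repeat(2,0).repeat(2,1))
E
```

```text
[ 6.44996144e-01 -1.22374782e-01  2.22010766e-01 -1.38413080e+02] [-2.04946237e+01  3.28004047e+01  7.71631831e+01  3.92094940e-02
  7.01709598e+01 -1.52094851e+02] 2.1167 0.00044586400276536506 [-0.54460943  0.47603633  0.22438292]
-0.0012 -0.0036 0.0020 -0.4 0; -0.0012 -0.0036 0.0970 -0.4 0
[(np.int32(254), np.int32(169), np.int32(20), np.int32(19), np.int32(287), np.float64(263.6), np.float64(178.0)), (np.int32(292), np.int32(305), np.int32(44), np.int32(45), np.int32(1351), np.float64(312.1), np.float64(326.7))]
```

View pics/t2.png

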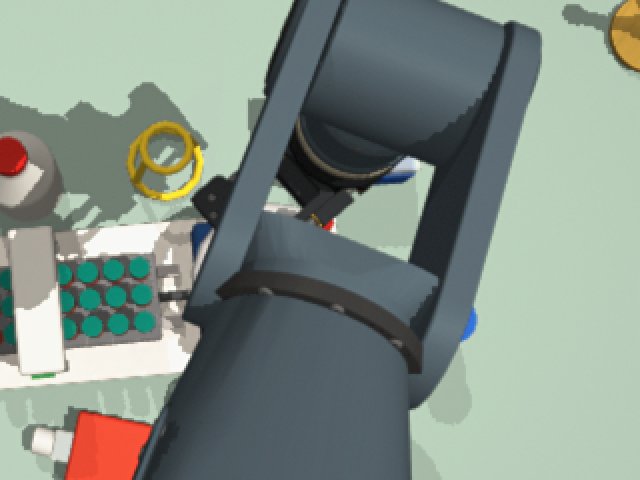

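The arm hides the wheel in the top view, with only a speck of the handle visible near (330,222). The fingers are behind the handle, so I'm going down now.

Call:
servo_tool --moves "-0.001 -0.0036 0.03 -0.4 0; -0.001 -0.0036 0.06 -0.4 0; -0.001 -0.0036 0.085 -0.4 0; -0.001 -0.0036 0.097 -0.4 0; -0.001 -0.0036 0.097 -0.4 0; -0.001 -0.0036 0.097 -0.4 0"

```text
time: 2.67
position: [0.649, -0.1245, 0.1258]
tool_rot: [-0.359, 0.933, 0.0, -0.0]
ft_force: [0.3, -0.8, 0.5]
grip_width: 0.0005
grip_force: 0.0
```

```bash
python3 - <<'E'
from h import *
p=pose();o=get_obs();print(p,o["time"],o["ft_force"],stick(0,.035))
rows(p,[stick(0,d) for d in(.032,.029,.026,.023,.021)]+[stick(t) for t in (3,6,9,12,15)])
im,r,_=red("scene");print(r);cv2.imwrite("pics/s2.png",im[120:300,140:380].repeat(3,0).repeat(3,1))
E
```

```text
[ 6.49019652e-01 -1.24497222e-01  1.25757376e-01 -1.37951315e+02] 2.6667 [ 0.30713505 -0.78131697  0.49091481] [ 6.48241481e-01 -1.24269796e-01  1.25000000e-01  2.22000000e+02]
0.0034 0.0007 0.0008 0.0 0; 0.0064 0.0007 0.0008 0.0 0; 0.0094 0.0007 0.0008 0.0 0; 0.0124 0.0007 0.0008 0.0 0; 0.0144 0.0007 0.0008 0.0 0; 0.0175 -0.0008 0.0008 2.6 0; 0.0207 -0.0021 0.0008 5.2 0; 0.0240 -0.0033 0.0008 7.8 0; 0.0273 -0.0042 0.0008 10.3 0; 0.0306 -0.0051 0.0008 12.9 0
[(np.int32(342), np.int32(184), np.int32(51), np.int32(35), np.int32(870), np.float64(364.9), np.float64(200.5)), (np.int32(342), np.int32(279), np.int32(18), np.int32(17), np.int32(159), np.float64(351.3), np.float64(288.4))]
```

View pics/s2.png

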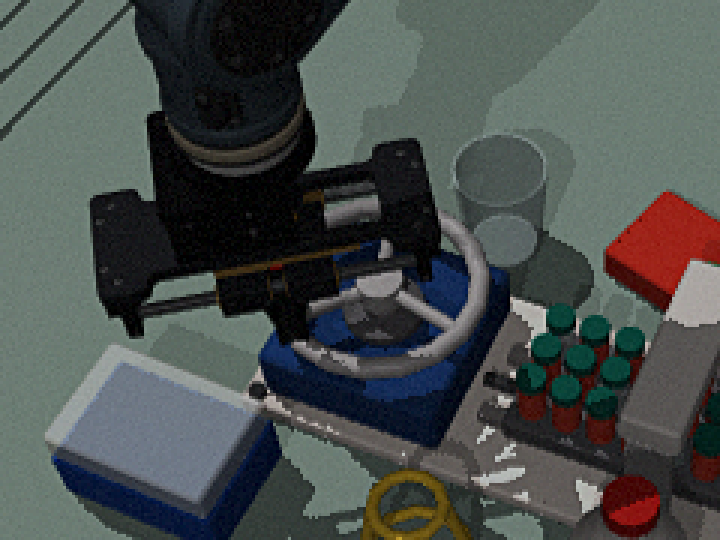

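The scene view shows the closed fingers at about (290,320), directly in front of the handle and clear of the rim. Next is the first contact.

Call:
servo_tool --moves "0.0034 0.0007 0 0 0; 0.0064 0.0007 0 0 0; 0.0094 0.0007 0 0 0; 0.0124 0.0007 0 0 0; 0.0144 0.0007 0 0 0; 0.0175 -0.0008 0 2.6 0; 0.0207 -0.0021 0 5.2 0; 0.0240 -0.0033 0 7.8 0; 0.0273 -0.0042 0 10.3 0; 0.0306 -0.0051 0 12.9 0"

```text
time: 3.55
position: [0.6309, -0.1495, 0.1265]
tool_rot: [-0.25, 0.968, 0.0, 0.002]
ft_force: [1.7, 1.4, 1.8]
grip_width: 0.0006
grip_force: 1.7
```

```bash
python3 - <<'E'
from h import *
p=pose();o=get_obs();print(p,o["time"],o["ft_force"],stick(15))
for k in range(9): rows(stick(15+40*k),[stick(15+40*k+4*i) for i in range(1,11)])
E
```

```text
[ 6.30924303e-01 -1.49450336e-01  1.26496542e-01 -1.51096152e+02] 3.55 [1.70367755 1.37946426 1.81850205] [ 6.29694745e-01 -1.48733840e-01  1.25000000e-01  2.09130000e+02]
0.0042 -0.0018 -0.0000 3.4 0; 0.0085 -0.0033 -0.0000 6.9 0; 0.0129 -0.0045 -0.0000 10.3 0; 0.0173 -0.0054 -0.0000 13.7 0; 0.0218 -0.0060 -0.0000 17.2 0; 0.0263 -0.0062 -0.0000 20.6 0; 0.0308 -0.0062 -0.0000 24.0 0; 0.0352 -0.0059 -0.0000 27.5 0; 0.0396 -0.0052 -0.0000 30.9 0; 0.0440 -0.0043 -0.0000 34.3 0
0.0042 -0.0014 -0.0000 3.4 0; 0.0085 -0.0025 -0.0000 6.9 0; 0.0129 -0.0032 -0.0000 10.3 0; 0.0173 -0.0037 -0.0000 13.7 0; 0.0216 -0.0039 -0.0000 17.2 0; 0.0260 -0.0038 -0.0000 20.6 0; 0.0304 -0.0034 -0.0000 24.0 0; 0.0347 -0.0026 -0.0000 27.5 0; 0.0389 -0.0016 -0.0000 30.9 0; 0.0430 -0.0003 -0.0000 34.3 0
0.0042 -0.0010 -0.0000 3.4 0; 0.0085 -0.0016 -0.0000 6.9 0; 0.0128 -0.0020 -0.0000 10.3 0; 0.0170 -0.0021 -0.0000 13.7 0; 0.0213 -0.0019 -0.0000 17.2 0; 0.0256 -0.0014 -0.0000 20.6 0; 0.0297 -0.0006 -0.0000 24.0 0; 0.0338 0.0005 -0.0000 27.5 0; 0.0378 0.0019 -0.0000 30.9 0; 0.0417 0.0035 -0.0000 34.3 0
0.0042 -0.
[... 1077 characters left out ...]
6 -0.0000 24.0 0; 0.0274 0.0119 -0.0000 27.5 0; 0.0302 0.0144 -0.0000 30.9 0; 0.0328 0.0170 -0.0000 34.3 0
0.0036 0.0010 -0.0000 3.4 0; 0.0071 0.0022 -0.0000 6.9 0; 0.0104 0.0037 -0.0000 10.3 0; 0.0137 0.0054 -0.0000 13.7 0; 0.0168 0.0073 -0.0000 17.2 0; 0.0198 0.0094 -0.0000 20.6 0; 0.0226 0.0118 -0.0000 24.0 0; 0.0252 0.0143 -0.0000 27.5 0; 0.0276 0.0169 -0.0000 30.9 0; 0.0298 0.0198 -0.0000 34.3 0
0.0033 0.0013 -0.0000 3.4 0; 0.0066 0.0029 -0.0000 6.9 0; 0.0096 0.0047 -0.0000 10.3 0; 0.0126 0.0066 -0.0000 13.7 0; 0.0154 0.0088 -0.0000 17.2 0; 0.0180 0.0112 -0.0000 20.6 0; 0.0205 0.0137 -0.0000 24.0 0; 0.0227 0.0164 -0.0000 27.5 0; 0.0247 0.0192 -0.0000 30.9 0; 0.0266 0.0222 -0.0000 34.3 0
```

Call:
servo_tool --moves "0.0042 -0.0018 0 3.4 0; 0.0085 -0.0033 0 6.9 0; 0.0129 -0.0045 0 10.3 0; 0.0173 -0.0054 0 13.7 0; 0.0218 -0.0060 0 17.2 0; 0.0263 -0.0062 0 20.6 0; 0.0308 -0.0062 0 24.0 0; 0.0352 -0.0059 0 27.5 0; 0.0396 -0.0052 0 30.9 0; 0.0440 -0.0043 0 34.3 0"

```text
time: 4.38
position: [0.5955, -0.1758, 0.1266]
tool_rot: [0.047, 0.999, -0.001, 0.003]
ft_force: [4.2, 1.0, 0.5]
grip_width: 0.0003
grip_force: 1.7
```

```bash
python3 - <<'E'
from h import *
o=get_obs();print(pose(),np.degrees(o["q"]),stick(55),o["ft_force"])
im,r,_=red("scene");print([q for q in r if q[0]<320])
E
```

```text
[ 5.95508182e-01 -1.75774506e-01  1.26649847e-01  1.74555872e+02] [-2.67789514e+01  3.64851676e+01  8.77840809e+01  8.72816891e-02
  5.54027066e+01 -1.11384025e+02] [ 5.93343287e-01 -1.73879074e-01  1.25000000e-01  1.74810000e+02] [4.1855594  1.01715947 0.53189477]
[]
```

Tracking well at about 4 N, so I'll continue.

Call:
servo_tool --moves "0.0042 -0.0014 0 3.4 0; 0.0085 -0.0025 0 6.9 0; 0.0129 -0.0032 0 10.3 0; 0.0173 -0.0037 0 13.7 0; 0.0216 -0.0039 0 17.2 0; 0.0260 -0.0038 0 20.6 0; 0.0304 -0.0034 0 24.0 0; 0.0347 -0.0026 0 27.5 0; 0.0389 -0.0016 0 30.9 0; 0.0430 -0.0003 0 34.3 0"

```text
time: 5.27
position: [0.5527, -0.1729, 0.1266]
tool_rot: [0.339, 0.941, -0.0, 0.003]
ft_force: [3.5, -1.2, 0.9]
grip_width: 0.0003
grip_force: 1.8
```

Call:
servo_tool --moves "0.0042 -0.0010 0 3.4 0; 0.0085 -0.0016 0 6.9 0; 0.0128 -0.0020 0 10.3 0; 0.0170 -0.0021 0 13.7 0; 0.0213 -0.0019 0 17.2 0; 0.0256 -0.0014 0 20.6 0; 0.0297 -0.0006 0 24.0 0; 0.0338 0.0005 0 27.5 0; 0.0378 0.0019 0 30.9 0; 0.0417 0.0035 0 34.3 0"

```text
time: 6.1
position: [0.5213, -0.1439, 0.1264]
tool_rot: [0.601, 0.799, -0.001, 0.002]
ft_force: [0.2, -3.4, 1.4]
grip_width: 0.0005
grip_force: 1.8
```

```bash
python3 - <<'E'
from h import *
o=get_obs();print(pose(),np.degrees(o["q"]),stick(135),o["ft_force"])
im,r,_=red("scene");print([q for q in r if q[0]<320])
cv2.imwrite("pics/s3.png",im[120:300,140:380].repeat(3,0).repeat(3,1))
E
```

```text
[  0.521261    -0.14394656   0.12637259 106.11830847] [-27.20569524  31.58281474  99.46521188  -0.17670214  48.76912126
 -43.20783357] [  0.5205073  -0.1410378   0.125     106.17     ] [ 0.22263318 -3.35707142  1.43312996]
[]
```

View pics/s3.png

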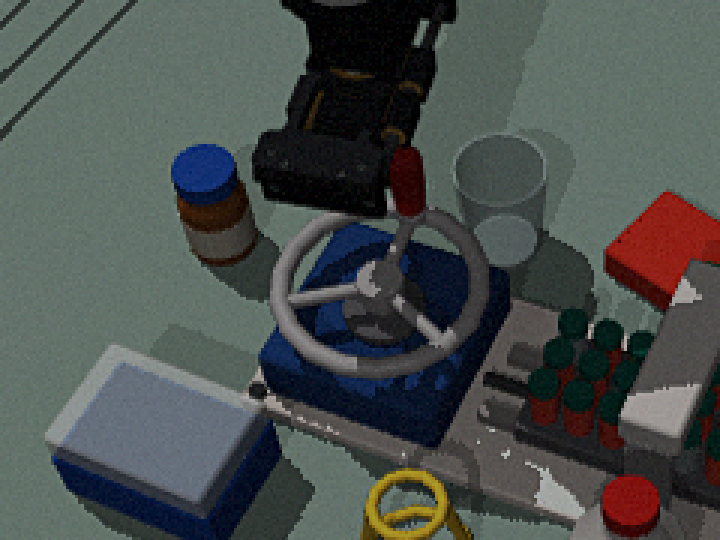

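The handle is now at crop (410,182), on the far side of the wheel and led by the fingers, and the rack has advanced. Continuing.

Call:
servo_tool --moves "0.0042 -0.0006 0 3.4 0; 0.0083 -0.0008 0 6.9 0; 0.0125 -0.0008 0 10.3 0; 0.0167 -0.0005 0 13.7 0; 0.0208 0.0001 0 17.2 0; 0.0248 0.0010 0 20.6 0; 0.0288 0.0022 0 24.0 0; 0.0327 0.0036 0 27.5 0; 0.0364 0.0053 0 30.9 0; 0.0400 0.0072 0 34.3 0"

```text
time: 6.98
position: [0.5155, -0.1023, 0.1258]
tool_rot: [0.81, 0.587, -0.001, -0.0]
ft_force: [-1.6, -2.5, 2.6]
grip_width: 0.0005
grip_force: 1.8
```

Call:
servo_tool --moves "0.0041 -0.0001 0 3.4 0; 0.0081 0 0 6.9 0; 0.0122 0.0004 0 10.3 0; 0.0162 0.0011 0 13.7 0; 0.0201 0.0021 0 17.2 0; 0.0239 0.0033 0 20.6 0; 0.0276 0.0048 0 24.0 0; 0.0312 0.0065 0 27.5 0; 0.0346 0.0085 0 30.9 0; 0.0379 0.0107 0 34.3 0"

```text
time: 7.82
position: [0.5363, -0.0688, 0.1254]
tool_rot: [0.947, 0.322, -0.002, -0.001]
ft_force: [-3.7, -1.2, 2.8]
grip_width: 0.0004
grip_force: 1.8
```

```bash
python3 - <<'E'
from h import *
o=get_obs();print(pose(),np.degrees(o["q"]),stick(215),o["ft_force"])
im,r,_=red("scene");print([q for q in r if q[0]<320])
E
```

```text
[ 0.53629918 -0.06881262  0.12541313 37.56877715] [-1.91210314e+01  3.18052361e+01  9.91809083e+01 -8.49785122e-02
  4.92934773e+01  3.33661291e+01] [ 0.538308   -0.06789329  0.125      37.53      ] [-3.6846947  -1.21624531  2.83783075]
[]
```

Call:
servo_tool --moves "0.0039 0.0002 0 3.4 0; 0.0079 0.0008 0 6.9 0; 0.0117 0.0016 0 10.3 0; 0.0155 0.0026 0 13.7 0; 0.0192 0.0039 0 17.2 0; 0.0227 0.0055 0 20.6 0; 0.0262 0.0073 0 24.0 0; 0.0295 0.0093 0 27.5 0; 0.0326 0.0116 0 30.9 0; 0.0355 0.0140 0 34.3 0"

```text
time: 8.7
position: [0.573, -0.0576, 0.1252]
tool_rot: [1.0, 0.029, -0.002, -0.001]
ft_force: [-3.4, 1.2, 2.4]
grip_width: 0.0006
grip_force: 1.7
```

Call:
servo_tool --moves "0.0038 0.0006 0 3.4 0; 0.0075 0.0015 0 6.9 0; 0.0111 0.0027 0 10.3 0; 0.0147 0.0040 0 13.7 0; 0.0181 0.0057 0 17.2 0; 0.0213 0.0075 0 20.6 0; 0.0245 0.0096 0 24.0 0; 0.0274 0.0119 0 27.5 0; 0.0302 0.0144 0 30.9 0; 0.0328 0.0170 0 34.3 0"

```text
time: 9.53
position: [0.6074, -0.0724, 0.1253]
tool_rot: [0.964, -0.267, -0.002, -0.001]
ft_force: [-2.3, 2.2, 1.7]
grip_width: 0.0006
grip_force: 1.7
```

```bash
python3 - <<'E'
from h import *
o=get_obs();print(pose(),np.degrees(o["q"]),stick(295),o["ft_force"])
im,r,_=red("scene");print([q for q in r if q[0]<320])
im,r,_=red("top");print(r)
E
```

```text
[  0.60735009  -0.07236069   0.1252789  -31.02041455] [-1.72924237e+01  3.61837213e+01  8.87979245e+01  1.01351472e-01
  5.52534128e+01  1.03670109e+02] [  0.60874931  -0.07252014   0.125      -31.11      ] [-2.25920769  2.21593622  1.73462939]
[]
[(np.int32(254), np.int32(169), np.int32(20), np.int32(19), np.int32(287), np.float64(263.6), np.float64(178.0)), (np.int32(295), np.int32(305), np.int32(8), np.int32(25), np.int32(70), np.float64(298.7), np.float64(314.8))]
```

Call:
servo_tool --moves "0.0036 0.0010 0 3.4 0; 0.0071 0.0022 0 6.9 0; 0.0104 0.0037 0 10.3 0; 0.0137 0.0054 0 13.7 0; 0.0168 0.0073 0 17.2 0; 0.0198 0.0094 0 20.6 0; 0.0226 0.0118 0 24.0 0; 0.0252 0.0143 0 27.5 0; 0.0276 0.0169 0 30.9 0; 0.0298 0.0198 0 34.3 0"

```text
time: 10.47
position: [0.6239, -0.1048, 0.1253]
tool_rot: [0.842, -0.539, -0.001, -0.001]
ft_force: [0.2, 3.9, 0.6]
grip_width: 0.0005
grip_force: 1.7
```

Call:
servo_tool --moves "0.0033 0.0013 0 3.4 0; 0.0066 0.0029 0 6.9 0; 0.0096 0.0047 0 10.3 0; 0.0126 0.0066 0 13.7 0; 0.0140 0.0077 0 15.4 0; 0.0154 0.0088 0 17.2 0; 0.0154 0.0088 0 17.2 0; 0.0154 0.0088 0 17.2 0"

```text
time: 11.13
position: [0.6223, -0.123, 0.1254]
tool_rot: [0.753, -0.659, -0.0, -0.0]
ft_force: [0.5, 2.8, 0.4]
grip_width: 0.0004
grip_force: 1.4
```

```bash
python3 - <<'E'
from h import *
o=get_obs();print(pose(),np.degrees(o["q"]),stick(355),o["ft_force"])
im,r,_=red("scene");print([q for q in r if q[0]<320])
cv2.imwrite("pics/s4.png",im[120:300,140:380].repeat(3,0).repeat(3,1))
rows(stick(355),[stick(355,.021+x) for x in (.01,.03,.05)])
E
```

```text
[  0.62231167  -0.12297229   0.12535137 -82.37217596] [-2.12787980e+01  3.75909806e+01  8.54697529e+01  5.64161428e-02
  5.69795833e+01  1.51062611e+02] [  0.62245007  -0.12252529   0.125      -82.59      ] [0.53163621 2.79989127 0.43827343]
[]
-0.0100 0.0000 -0.0000 -0.0 0; -0.0300 0.0000 -0.0000 -0.0 0; -0.0500 0.0000 -0.0000 -0.0 0
```

View pics/s4.png

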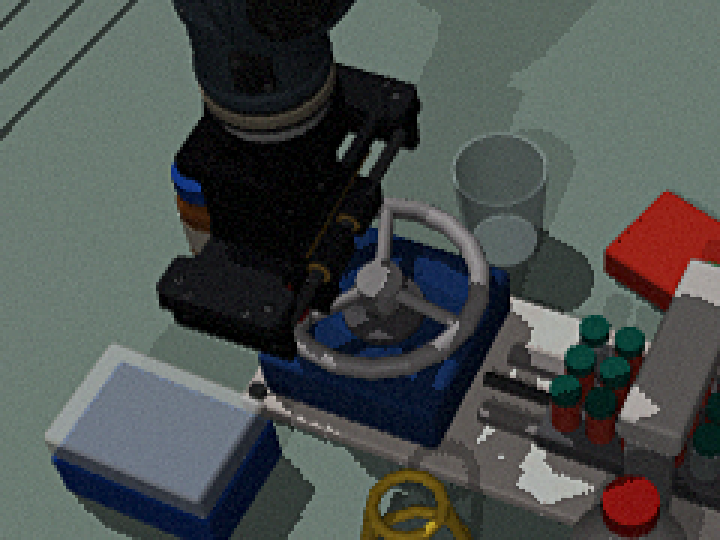

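The handle is hidden behind the gripper, but the spokes sit close to their starting positions. I'll back off, rise and move aside to check.

Call:
servo_tool --moves "-0.008 0 0 0 0; -0.018 0 0 0 0; -0.018 0 -0.03 0 0; -0.018 0 -0.07 0 0; -0.018 0 -0.1 0 0; -0.06 0 -0.1 0 0; -0.10 0 -0.1 0 0; -0.14 0 -0.1 0 0; -0.18 0 -0.1 0 0; -0.22 0 -0.1 0 0"

```text
time: 12.02
position: [0.5904, 0.0646, 0.2245]
tool_rot: [0.765, -0.643, -0.01, -0.016]
ft_force: [0.1, 0.1, -0.1]
grip_width: 0.0005
grip_force: 0.0
```

Call:
servo_tool --moves "-0.04 0 0 0 0; -0.08 0 0 0 0; -0.12 0 0 0 0; -0.16 0 0 0 0; -0.16 0 0 0 0; -0.16 0 0 0 0"

```text
time: 12.52
position: [0.5596, 0.1352, 0.2177]
tool_rot: [0.782, -0.622, -0.026, -0.041]
ft_force: [-0.3, 0.3, 0.5]
grip_width: 0.0002
grip_force: 0.0
```

```bash
python3 - <<'E'
from h import *
print(pose())
for n in("scene","top"):
    im,r,_=red(n);print(n,[[float(x) for x in q] for q in r])
    cv2.imwrite(f"pics/{n}5.png",im)
    if n=="top":
        a=im[170:310,325:465];cv2.imwrite("pics/c5.png",cv2.resize(a,None,fx=4,fy=4,interpolation=cv2.INTER_CUBIC))
    # green caps
    for f in(cv2.imread(f"pics/{n}0.png"),im):
        h=cv2.cvtColor(f,cv2.COLOR_BGR2HSV);m=cv2.inRange(h,(70,120,40),(95,255,255))
        k,l,s,c=cv2.connectedComponentsWithStats(m);print([[float(x) for x in c[i].round(1)] for i in range(1,k) if s[i][4]>40])
E
```

```text
[  0.55959162   0.13520253   0.21769929 -76.89293847]
scene [[342.0, 184.0, 22.0, 27.0, 262.0, 353.1, 198.2], [228.0, 204.0, 10.0, 10.0, 69.0, 232.6, 207.8], [341.0, 278.0, 19.0, 18.0, 263.0, 349.9, 286.3]]
[[326.6, 224.6], [338.0, 228.5], [349.4, 232.4], [321.7, 234.8], [333.0, 238.5], [344.6, 242.6], [316.4, 244.6], [328.2, 248.8], [397.3, 248.1], [340.0, 252.8], [392.8, 258.7], [388.6, 269.5]]
[[337.7, 228.6], [349.2, 232.5], [333.0, 238.6], [344.4, 242.5], [328.0, 248.8], [397.0, 248.2], [339.7, 252.7], [408.7, 252.0], [392.9, 258.8], [404.6, 262.7], [388.6, 269.3], [400.6, 273.6]]
top [[257.0, 168.0, 17.0, 18.0, 224.0, 264.9, 177.0], [409.0, 203.0, 16.0, 15.0, 148.0, 417.2, 209.3], [292.0, 305.0, 50.0, 47.0, 1718.0, 316.5, 328.3]]
[[329.2, 233.4], [303.2, 235.8], [316.2, 234.5], [291.8, 236.7], [262.2, 239.5], [251.3, 240.6], [317.4, 247.9], [330.4, 246.8], [293.1, 250.2], [304.4, 249.2], [252.3, 254.0], [263.2, 253.0], [318.7, 261.6], [331.7, 260.4], [294.2, 263.8], [305.5, 262.6], [253.5, 267.6], [264.3, 266.7]]
[[303.4, 235.8], [316.4, 234.6], [291.8, 236.7], [317.4, 248.0], [304.7, 249.1], [293.2, 250.3], [318.7, 261.5], [294.4, 263.8], [305.8, 262.6], [253.5, 267.7], [241.0, 268.7]]
```

View pics/c5.png

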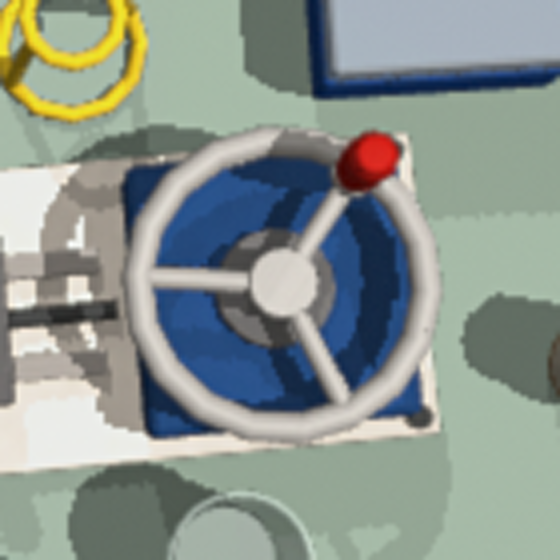

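The handle ended about 4 mm (4°) short of its start, well inside the 15 mm limit. The rack moved on one row pitch (caps shifted about 13 px), and the bystanders haven't moved. The gripper is clear of everything, so I'm handing in.

```bash
python3 -c "
from rig import job;print(job.hand_in())"
```

```text
the job is handed in; nothing more can be done
None
```

The wheel was pushed one full clockwise turn by its handle and the job is handed in: by the cameras, the handle is about 4 mm short of its start, the rack is one row further on, no bystander moved, and the arm is clear of the wheel; the hand-in returned no verdict.

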